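# Stand the carver's kit case on its heavy end

### The arm

A 6-joint arm with a two-finger parallel gripper is mounted at the origin on the work surface. World frame = base frame: x ahead of the robot, y to its left, z up, the work surface at z = 0. Lengths are in mm, angles in rad, forces in N, time in s.
With the tool pointing down it reaches from about 350 to 775 mm from the base axis. Payload 7.3 kg.
Tool frame: the origin (TCP) lies between the finger pads; the fingertips stand 22 mm ahead of it and the grasp point (between the pads) lies 3 mm ahead of it; z points along the fingers, x is the direction in which the jaws open and shut, and the axes are right-handed (so a half turn about z gives the same grasp; the last joint's range is limited). The gripper opens to 92 mm and grips with 3 to 60 N. Pads are 19 mm wide; open, the fingers measure 130 mm over their backs; the gripper's body (75 mm by 190 mm) begins 47 mm behind the grasp point.
Start: joints at [-1.371, 0.342, 1.524, -0, 1.275, -0.146], TCP at [177.971, -493.932, 248.741] pointing down, gripper open.
Joint ranges: [-2.53, 2.53], [-0.77, 2.02], [0.04, 2.7], [-1, 4.14], [0.28, 2.66], [-3.11, 3.11]. Speed limits (rad/s): [2.57, 2.57, 3.14, 3.14, 3.14, 3.14].

### API

Orientations are given as [roll, pitch, yaw] about the fixed x, y, z axes, in that order (R = Rz(yaw) Ry(pitch) Rx(roll)).
In Python, from plant import * gives the robot as it stands. The module is installed in compiled form; this text tells all that it offers.
- The arm moves only by the shell command python3 -m handwheel 'ROWS' [OPENING]. ROWS is a JSON object of lists of equal length, an entry for each row: "translation": the shift along the world's x, y, z in units of 15 cm (1.0 is 15 cm), a list of three; "twist": the turn about the world's z in units of 90 degrees (1.0 is 90 degrees). In form: {"translation": [[tx, ty, tz], ...], "twist": [twist, ...]}. A call has exactly 8 rows; each row shifts and turns the pose as measured when the row begins; what a row does not reach is not made up. A row lasts 1/8 s, in which the tool goes at most 62.5 mm and 10.7 degrees, less where a joint would pass 70% of its speed; a pose out of reach is approached as far as the arm can. A call with a number of a shift or a turn outside -1 to 1 is refused whole. A call with a gripper value outside its range is refused whole. OPENING is the closure in counts, from 0 (fully open) to 255 (shut), set as the call begins (- or left out, the last holds). The fingers move at their own pace and stop on an object; the grip force is fixed at half the most. Time passes only in rows, so rows that do not move let the fingers close, or fill a call up. It gives the time, the measured TCP pose, the force and the opening at its end, in the units of the state.
- get_obs(): the state, without advancing time (a new reading comes with each control period).
- capture(name): name is "scene" or "top" or "wrist"; returns a dict with "img" (480x640x3 uint8, red, green, blue), "vertical_fov" (degrees; the focal length in pixels is half the picture's height over the tangent of half this angle, whatever the lens; pixels are square), "cx", "cy" (the principal point, pixels), "distortion" ([k1, k2, p1, p2, k3] as OpenCV has them; the pictures are not rectified), "world_from_camera" (4x4, takes a point from camera to world coordinates). Camera axes: x right, y up, looking along -z (the intrinsics and any distortion apply to the point x, -y, -z); pixel columns grow to the right and rows downward; lengths in mm; the calibration is good to about 2 mm. A picture is of the moment at which its call begins. There is no depth.
- close_job(): hands the job in, once; it reports no verdict.
Trained networks look in the newest picture that a camera, given by its name, has taken for a name from the list of things; names that differ only in an ending like _2 or _b are one class to them, and where a whole thing is asked for, a point or a joint stands for the part that bears it (a point fixed in the world has none). Each returns a list of dicts, best first, with "score" (0 to 1); they miss things now and then, are a little off and sometimes report something else, mostly with a low value. They report only what shows in the picture. A call takes as long as a camera call.
- search_frame(camera, label): "position" ([x, y, z] in mm, in the coordinates of the camera as it stood for that picture, good to about 4 mm: the middle of the surface that is visible of it).
- spot_point(camera, label): "position" ([x, y, z] in mm, in the coordinates of the camera as it stood for that picture, good to about 4 mm: a listed point, or the origin of a listed thing).
The state is a dict: "time": time; "joint_positions": joint angles; "dq": joint speeds; "tau": joint torques, N m; "tool_pos": TCP position; "tcp_rot": TCP orientation; "contact_force": force on the tool from outside, world axes, zero at the start; "moment": the same for the moment, N m; "grip_width": finger opening in mm.
Only numpy, scipy, OpenCV 4.12 (cv2) and the standard library are available. Lean on these libraries where they do the work, as an engineer would, in place of code of your own. Each camera call takes 0.05 s, during which the arm holds its last target.

### The job

The plywood kit case lying on the bench has its steel cutters packed in one end and you cannot see which: lift it to find out which end hangs heavy. Then stand the case upright, heavy end down, inside the shallow wooden tray and let go of it. Put it down without banging it, and leave the other things on the bench where they are.

Things in the scene. Friction and masses are not known exactly. Their poses are not given: they have to be found in the camera images.
- case: The plywood kit case: closed box 124 mm long (its x), 42 wide (its y), 44 high (its z), alike at both ends, lying on its flat bottom at the start. Origin: centre of its bottom face. Which end (+x or -x) is heavy is drawn afresh each time and cannot be seen. On each long side at mid length a brass ear plate (22 long, 4 thick, from 26 to 56 mm above the bottom) carries a domed stud.
- case_mid (a point): Centre of the kit case's box, 22 mm above the origin of case along its z; same axes. The case weighs about 0.52 to 0.7 kg: steel in one half, light filler in the other, each in its own compartment with 1 mm rattle. The centre of mass lies 17 to 21 mm from the middle towards the heavy end, about 22 mm above the bottom. The rules name that steel packing weight_c0; its pose is not given.
- case_studs (a point): Midpoint between the two domed studs, 48 mm above the bottom of the case (4 mm above its lid) at mid length; same axes. The studs are balls of radius 6 mm centred 25 mm to either side along y, 62 mm over both domes. Pinched by the two domes and lifted, the case swings about them and hangs with its heavy end low by 10 (30 N pinch) to 40 degrees (12 N pinch).
- tray: Shallow wooden tray fixed to the bench, 170 mm (its x) by 130 mm (its y) outside, rim 14 mm high and 8 mm thick, inside 154 x 114 mm, its floor 6 mm above the bench. Origin: centre of its underside; z up.
- wax_tin: Bystander, loose: round aluminium wax tin, 64 mm across, 40 high (mm). Origin: centre of its underside.
- sanding_block: Bystander, loose: cork sanding block on a rubber sole, 100 x 36 x 36 high, long side along its x (mm). Origin: centre of its underside.
- rasp: Bystander, loose: wood rasp lying along its x, about 290 mm long, 28 high, handle towards -x (handle from x = -130 to -20, blade to +160) (mm). Origin: centre of its underside.
- glue: Bystander, loose: white plastic bottle, 56 mm across, 150 high (mm). Origin: centre of its underside.
- mallet: Bystander, loose: wooden carver's mallet standing on its head, 84 mm across, 240 high (mm). Origin: centre of its underside.
- blank: Bystander, loose: roughed-out block of wood, 150 x 70 x 55 high, long side along its x (mm). Origin: centre of its underside.
- pot: Bystander, loose: white ceramic cup, 80 mm across, 95 high (mm). Origin: centre of its underside.

How it is judged:
By the outcome, as a careful person would: the job done as asked, in the order asked, and still so for the second after the job is handed in, with the robot touching nothing.
It also fails if it takes over 45 s, if anything falls off the work surface, if the arm or the gripper's body presses on something with over 40 N, if the wrist force passes 120 N, or if a joint passes its speed limit or range.

## Working session

There is one attempt and no reset: what is moved stays moved. The work goes in short steps, Python scripts to look and compute and a shell command to move; the robot and the scene stay as the last step left them, time stands still between calls to the robot, and variables do not carry over. Pictures are saved under pics/ and viewed, and the job is handed in when it is done.

```bash
mkdir -p pics
cat > h.py <<'E'
from plant import *
import numpy as np, cv2
def snap(n,tag):
    c=capture(n); cv2.imwrite(f'pics/{tag}.png',c['img'][...,::-1]); return c
def w(c,p):
    T=np.array(c['world_from_camera']); return (T@np.r_[p,1])[:3]
def proj(c,P):
    T=np.linalg.inv(np.array(c['world_from_camera'])); p=(T@np.r_[P,1])[:3]; p=p*[1,-1,-1]
    f=240/np.tan(np.radians(c['vertical_fov'])/2); K=np.array([[f,0,c['cx']],[0,f,c['cy']],[0,0,1.]])
    return cv2.projectPoints(p.reshape(1,1,3).astype(float),np.zeros(3),np.zeros(3),K,np.array(c['distortion'],float))[0].ravel()
def ray(c,uv,z):
    f=240/np.tan(np.radians(c['vertical_fov'])/2); K=np.array([[f,0,c['cx']],[0,f,c['cy']],[0,0,1.]])
    x,y=cv2.undistortPoints(np.array([[uv]],float),K,np.array(c['distortion'],float)).ravel()
    T=np.array(c['world_from_camera']); d=T[:3,:3]@[x,-y,-1]; o=T[:3,3]; return o+d*(z-o[2])/d[2]
E
python3 - <<'E'
from h import *
for n in ['top','scene']:
    c=snap(n,n+'0')
    print(n,np.round(np.array(c['world_from_camera']),2).tolist())
    for l in ['case','case_studs','tray']+(['case_mid','wax_tin','sanding_block','rasp','glue','mallet','blank','pot'] if n=='top' else []):
        for r in spot_point(n,l)[:2]: print(l,round(r['score'],2),np.round(w(c,r['position'])))
print(get_obs())
E
```

```text
top [[0.03, 0.98, -0.18, 284.71], [-1.0, 0.03, -0.01, 2.03], [-0.0, 0.18, 0.98, 1595.85], [0.0, 0.0, 0.0, 1.0]]
case 0.95 [ 536. -212.   -1.]
case_studs 0.56 [ 539. -212.   45.]
tray 0.83 [538. 239.  -4.]
case_mid 0.8 [ 535. -215.   19.]
wax_tin 0.63 [397.  -8.  -2.]
sanding_block 0.8 [615.  -0.  -2.]
rasp 0.57 [761.  35.   3.]
glue 0.79 [709. 320.  -0.]
glue 0.66 [ 710. -328.   -3.]
mallet 0.59 [533. 490.   3.]
blank 0.58 [ 494. -500.   -5.]
pot 0.68 [ 710. -324.    1.]
scene [[-0.87, -0.31, 0.37, 1195.69], [0.48, -0.53, 0.69, 1149.33], [-0.02, 0.79, 0.62, 1077.98], [0.0, 0.0, 0.0, 1.0]]
case 0.61 [ 540. -208.    1.]
case_studs 0.71 [ 538. -215.   53.]
case_studs 0.38 [ 491. -497.    0.]
tray 0.62 [535. 240.  -0.]
{'time': 0.8, 'joint_positions': array([-1.37099796e+00,  3.41963191e-01,  1.52414041e+00, -2.23088044e-05,
        1.27541197e+00, -1.46001741e-01]), 'dq': array([-1.43219690e-03, -8.61736380e-04, -3.85816865e-04, -1.44324551e-04,
        4.97397490e-04,  3.73704344e-06]), 'tau': array([-2.40272100e-03, -4.31093323e+01, -2.44467938e+01,  7.19761779e-02,
        4.85145987e-02,  1.37252488e-05]), 'tool_pos': array([ 177.96127905, -493.91090958,  248.74549582]), 'tcp_rot': array([ 3.14156032e+00, -7.31537010e-05, -1.22498972e+00]), 'contact_force': array([-0.56605387,  0.12434622, -0.12386039]), 'moment': array([0.02403728, 0.01994842, 0.03528494]), 'grip_width': 91.89750692455424}
```

View pics/top0.png

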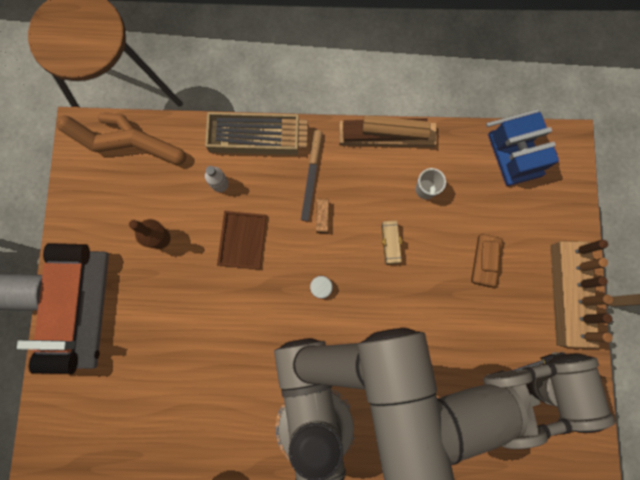

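View pics/scene0.png

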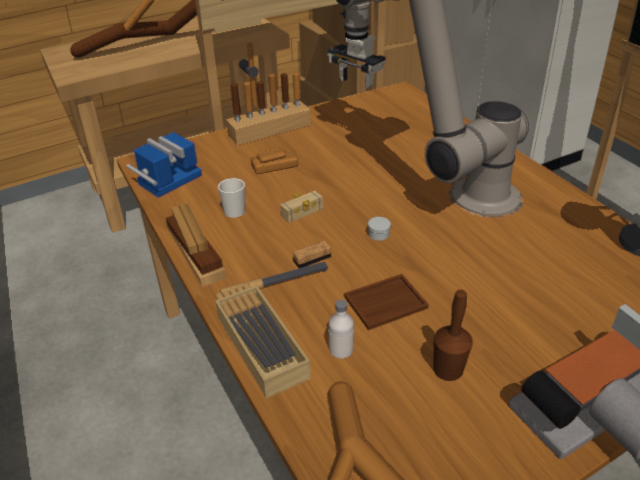

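Run:
```python
import cv2
a=cv2.imread('pics/top0.png')
b=cv2.imread('pics/scene0.png')
cv2.imwrite('pics/topcrop.png',cv2.resize(a[200:330,340:480],None,fx=5,fy=4.6,interpolation=cv2.INTER_CUBIC)[:600])
```

```text
(no output)
```

View pics/topcrop.png

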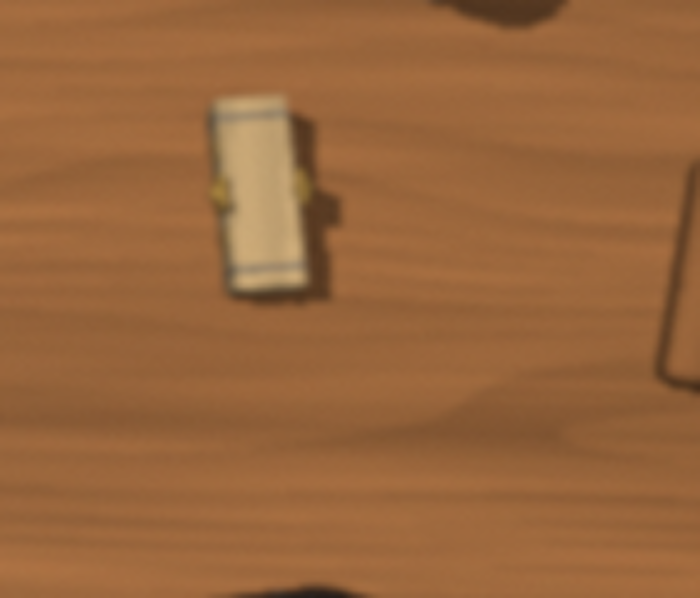

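Run:
```python
import cv2
a=cv2.imread('pics/top0.png')
cv2.imwrite('pics/traycrop.png',cv2.resize(a[195:285,205:290],None,fx=6,fy=6,interpolation=cv2.INTER_CUBIC))
```

```text
(no output)
```

View pics/traycrop.png

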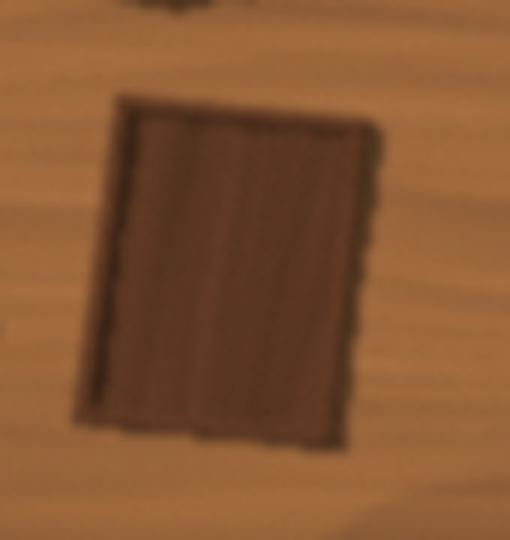

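Run:
```python
from h import *
c=capture('top')
P=[ray(c,(340+x/5,200+y/4.6),44)[:2] for x,y in [(213,100),(290,97),(307,286),(232,290)]]
print(np.round(P,1),np.mean(P,0)); 
d=(P[0]+P[1]-P[2]-P[3])/2; print(np.hypot(*d),np.degrees(np.arctan2(d[1],d[0])))
S=[ray(c,(340+x/5,200+y/4.6),48)[:2] for x,y in [(219,192),(303,187)]]
print(np.round(S,1),np.mean(S,0)); d=S[0]-S[1]; print(np.hypot(*d),np.degrees(np.arctan2(d[1],d[0])))
P=[ray(c,(205+x/6,195+y/6),14)[:2] for x,y in [(120,97),(378,124),(345,448),(77,422)]]
print(np.round(P,1),np.mean(P,0)); d=(P[0]+P[1]-P[2]-P[3])/2; print(np.hypot(*d),np.degrees(np.arctan2(d[1],d[0])))
for n in ['wax_tin','sanding_block','pot','glue','rasp']: print(n,[ (round(r['score'],2),np.round(w(c,r['position'])).tolist()) for r in search_frame('top',n)[:2]])
```

```text
[[ 596.3 -186. ]
 [ 599.6 -232.1]
 [ 475.9 -242.1]
 [ 472.  -197.9]] [ 535.97837111 -214.53987786]
124.48209331388516 5.051869407639243
[[ 535.  -189.4]
 [ 539.7 -239.2]] [ 537.34177372 -214.32939039]
50.03668915943639 95.37753849904473
[[621.9 294.5]
 [611.5 162. ]
 [445.1 171. ]
 [454.5 306.1]] [533.24714522 233.40347572]
167.2605697585298 -3.534990097993534
wax_tin [(0.94, [397.0, -4.0, 41.0]), (0.4, [484.0, -491.0, 30.0])]
sanding_block [(0.64, [607.0, 0.0, 34.0])]
pot [(0.7, [722.0, -330.0, 50.0])]
glue [(0.71, [700.0, 309.0, 99.0])]
rasp [(0.66, [749.0, 36.0, 19.0]), (0.31, [536.0, 241.0, 4.0])]
```

```bash
python3 -m handwheel '{"translation":[[0.3,0.233,-0.05],[0.3,0.233,-0.05],[0.3,0.233,-0.05],[0.3,0.233,-0.05],[0.3,0.233,-0.05],[0.3,0.233,-0.05],[0.3,0.233,-0.05],[0.3,0.233,-0.05]],"twist":[-0.02,-0.02,-0.02,-0.02,-0.02,-0.02,-0.02,-0.02]}' 0
```

```text
time: 2.1
tool_pos: [545.4, -208.5, 188.2]
tcp_rot: [-3.14, -0.006, -1.494]
contact_force: [0.4, -1.0, -0.8]
grip_width: 91.8
```

Run:
```python
from h import *
c=snap('wrist','wrist1')
for l in ['case','case_studs','case_mid']:
    for r in spot_point('wrist',l)[:2]: print(l,round(r['score'],2),np.round(w(c,r['position']),1))
o=get_obs(); print(o['time'],o['tool_pos'],o['tcp_rot'])
```

```text
case 0.92 [ 538.5 -213.9    0.7]
case_studs 0.91 [ 538.8 -210.5   48. ]
case_mid 0.89 [ 539.3 -211.4   22.7]
2.3 [ 544.30622769 -208.97156907  187.81043694] [-3.14149095 -0.00515987 -1.48989917]
```

View pics/wrist1.png

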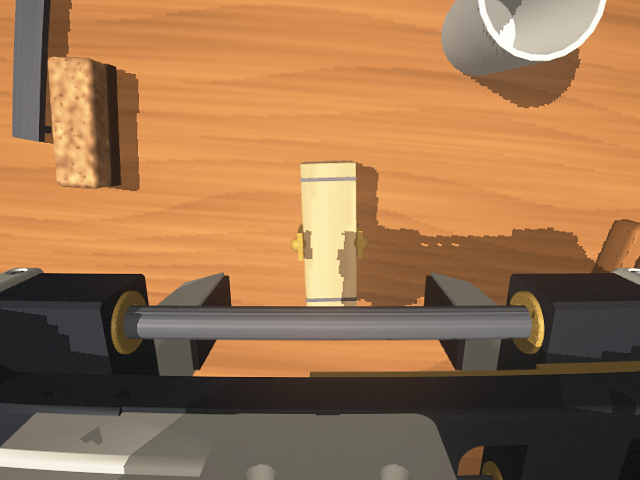

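Run:
```python
from h import *
import json
c=capture('wrist')
A=ray(c,(301.5,164),44);B=ray(c,(355.5,163),44);C=ray(c,(306,298),44);D=ray(c,(356,298),44)
for a,b in [(C,A),(D,B)]: d=b-a; print(np.degrees(np.arctan2(d[1],d[0])))
print(A,B, np.hypot(*(A-B)[:2]))
d=A-B; print('end',np.degrees(np.arctan2(d[1],d[0]))-90)
e=(A+B)/2; d=e-(C+D)/2; d/=np.hypot(d[0],d[1]); print('mid',e-62*d)
s1=ray(c,(294,243),48);s2=ray(c,(366,243),48); print(s1,s2,(s1+s2)/2, np.degrees(np.arctan2(*(s1-s2)[1::-1]))-90, np.linalg.norm(s1-s2))
print(get_obs()['time'])
```

```text
5.603707870897975
6.026337546297482
[ 595.8861158  -185.75452711   44.        ] [ 599.97535656 -226.70840627   44.        ] 41.157527966271424
end 5.702078103914204
mid [ 536.24986855 -212.5140273    44.        ]
[ 534.24498388 -184.00581487   48.        ] [ 538.80572785 -240.95096361   48.        ] [ 536.52535587 -212.47838924   48.        ] 4.579052057586324 57.127492072381344
2.35
```

```bash
python3 -m handwheel '{"translation":[[-0.025,-0.012,-0.13],[-0.024,-0.011,-0.13],[0,0,-0.13],[0,0,-0.13],[0,0,-0.13],[0,0,-0.1],[0,0,-0.05],[0,0,0]],"twist":[0.008,0,0,0,0,0,0,0]}' 0
python3 - <<'E'
from h import *
c=snap('wrist','wrist2'); o=get_obs(); print(o['tool_pos'],o['tcp_rot'])
E
```

```text
time: 3.35
tool_pos: [530.0, -224.0, 68.9]
tcp_rot: [-3.138, -0.01, -1.493]
contact_force: [0.2, 0.2, 0.2]
grip_width: 91.8
[ 530.25437443 -224.04087502   69.26798401] [-3.1368953  -0.01084667 -1.49316437]
```

View pics/wrist2.png

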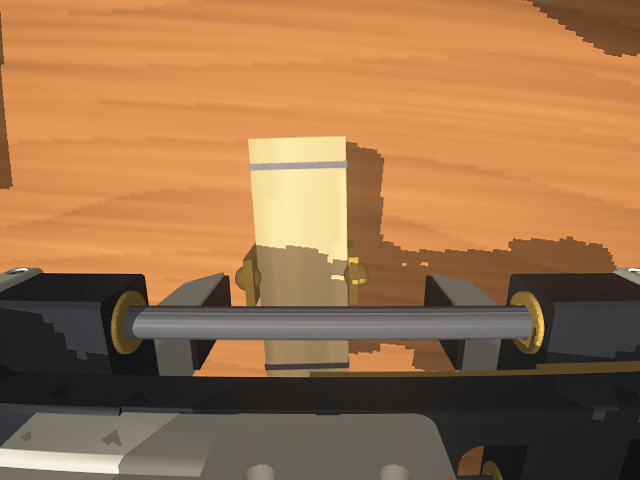

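```bash
python3 -m handwheel '{"translation":[[0.04,0.06,-0.01],[0.007,0.017,-0.01],[0,0,0],[0,0,0],[0,0,0],[0,0,0],[0,0,0],[0,0,0]],"twist":[0.008,0,0,0,0,0,0,0]}' 0
python3 - <<'E'
from h import *
c=snap('wrist','wrist3'); o=get_obs(); print(o['tool_pos'],o['tcp_rot'])
E
```

```text
time: 4.4
tool_pos: [538.9, -211.8, 67.8]
tcp_rot: [-3.134, -0.013, -1.479]
contact_force: [-0.2, -0.4, -1.1]
grip_width: 91.9
[ 538.87097356 -211.79777849   67.83442608] [-3.1342274  -0.01265461 -1.47899608]
```

View pics/wrist3.png

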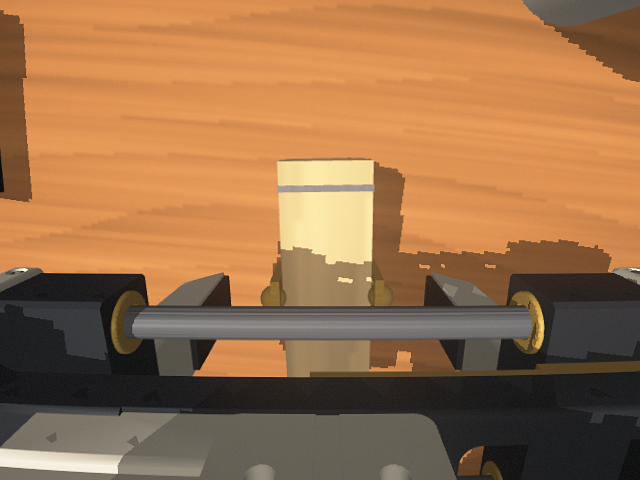

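Run:
```python
from h import *
c=capture('wrist'); print(proj(c,[538.9,-211.8,48]))
s1=ray(c,(268,297),48);s2=ray(c,(386,297),48);print((s1+s2)/2,s1-s2,get_obs()['tool_pos'])
```

```text
[327.1336912  294.47245258]
[ 537.59255493 -211.92265254   48.        ] [-4.78883278 55.08561107  0.        ] [ 538.85341078 -211.75990552   67.81857236]
```

```bash
python3 -m handwheel '{"translation":[[-0.007,0,-0.012],[0,0,0],[0,0,0],[0,0,0],[0,0,0],[0,0,0],[0,0,0],[0,0,0]],"twist":[0,0,0,0,0,0,0,0]}' 0; python3 -m handwheel '{"translation":[[0,0,0],[0,0,0],[0,0,0],[0,0,0],[0,0,0],[0,0,0],[0,0,0],[0,0,0]],"twist":[0,0,0,0,0,0,0,0]}' 255
```

```text
time: 5.5
tool_pos: [537.7, -211.8, 65.9]
tcp_rot: [-3.134, -0.013, -1.479]
contact_force: [0.0, 1.1, -0.1]
grip_width: 92.3
time: 6.5
tool_pos: [537.7, -211.7, 65.9]
tcp_rot: [-3.134, -0.013, -1.479]
contact_force: [-0.3, -0.5, 0.1]
grip_width: 59.8
```

```bash
python3 -m handwheel '{"translation":[[0,0,0.03],[0,0,0.06],[0,0,0.1],[0,0,0.1],[0,0,0.1],[0,0,0.1],[0,0,0.05],[0,0,0]],"twist":[0,0,0,0,0,0,0,0]}'
python3 - <<'E'
from h import *
for n in ['scene','wrist']:
    c=snap(n,n+'4')
    for l in ['case','case_studs','case_mid']:
        for r in spot_point(n,l)[:1]: print(n,l,round(r['score'],2),np.round(w(c,r['position']),1))
    if n=='scene':
        u,v=proj(c,[538,-212,100]).astype(int); print(u,v)
        cv2.imwrite('pics/scene4c.png',cv2.resize(c['img'][v-60:v+60,u-80:u+80,::-1],None,fx=5,fy=5,interpolation=cv2.INTER_CUBIC))
o=get_obs(); print(o['tool_pos'],o['contact_force'],o['moment'],o['grip_width'])
E
```

```text
time: 7.5
tool_pos: [536.4, -211.0, 152.1]
tcp_rot: [-3.137, -0.011, -1.479]
contact_force: [0.0, 0.8, -5.7]
grip_width: 59.3
scene case 0.62 [ 531.6 -207.5   86.6]
scene case_studs 0.55 [ 535.7 -215.   137.3]
scene case_mid 0.83 [ 528.6 -214.7  107.9]
299 184
wrist case 0.75 [ 528.6 -216.1   85. ]
wrist case_studs 0.72 [ 536.9 -210.   132.4]
wrist case_mid 0.71 [ 534.4 -215.8  108.3]
[ 535.98724064 -210.81723231  150.82930457] [ 0.19902121  0.13080262 -5.91048952] [0.02759885 0.13957409 0.04165166] 59.436243321018345
```

View pics/scene4c.png

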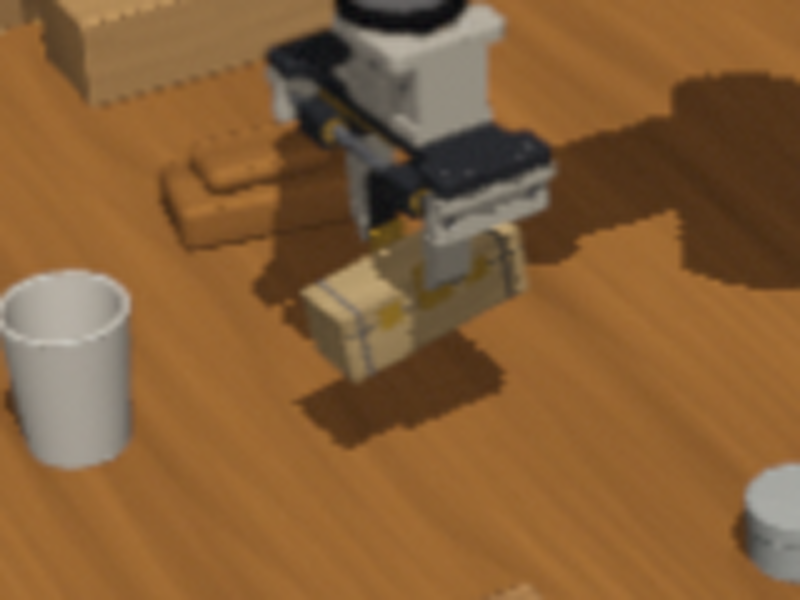

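View pics/wrist4.png

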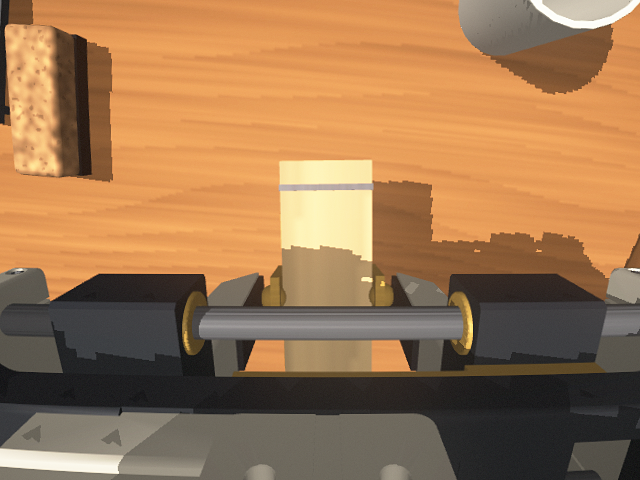

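```bash
python3 -m handwheel '{"translation":[[-0.033,0.1,0],[-0.066,0.2,0],[-0.083,0.25,0],[-0.083,0.25,0],[-0.083,0.25,0],[-0.083,0.25,0],[-0.083,0.25,0],[-0.083,0.25,0]],"twist":[-0.012,-0.012,-0.012,-0.012,-0.012,-0.012,-0.012,-0.012]}'; python3 -m handwheel '{"translation":[[-0.083,0.25,0],[-0.083,0.25,0],[-0.083,0.25,0],[-0.066,0.2,0],[-0.05,0.15,0],[-0.033,0.1,0],[0,0,0],[0,0,0]],"twist":[0,0,0,0,0,0,0,0]}'
python3 - <<'E'
from h import *
for n in ['scene','wrist']:
    c=snap(n,n+'5')
    for l in ['case','case_studs','case_mid','tray']:
        for r in spot_point(n,l)[:1]: print(n,l,round(r['score'],2),np.round(w(c,r['position']),1))
o=get_obs(); print(o['time'],o['tool_pos'],o['tcp_rot'],o['contact_force'],o['moment'],o['grip_width'])
E
```

```text
time: 8.9
tool_pos: [444.3, 64.0, 150.3]
tcp_rot: [-3.136, -0.01, -1.64]
contact_force: [-0.4, -0.1, -5.9]
grip_width: 59.5
time: 9.9
tool_pos: [381.7, 252.3, 151.3]
tcp_rot: [-3.133, -0.008, -1.637]
contact_force: [-0.6, 0.6, -5.3]
grip_width: 59.3
scene case 0.65 [376.1 254.5  86.7]
scene case_studs 0.67 [381.7 249.5 138.7]
scene case_mid 0.89 [371.  253.3 109.8]
scene tray 0.92 [ 5.365e+02  2.420e+02 -5.000e-01]
wrist case 0.61 [375.6 251.3  86.6]
wrist case_studs 0.84 [382.9 253.5 132.5]
wrist case_mid 0.89 [378.3 251.  109.5]
wrist tray 0.69 [537.  240.1   2.5]
10.4 [381.67774777 252.41758776 151.33550625] [-3.13298591 -0.00779978 -1.63726878] [ 0.5844651   0.17268725 -6.04778043] [0.06009749 0.16905623 0.00727101] 58.946557746107075
```

View pics/wrist5.png

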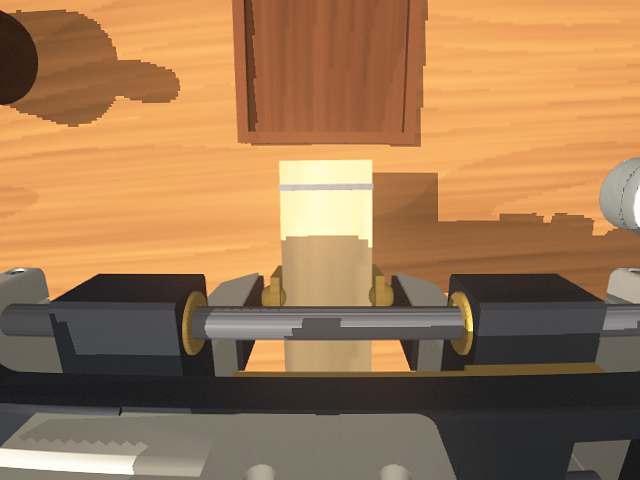

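View pics/scene5.png

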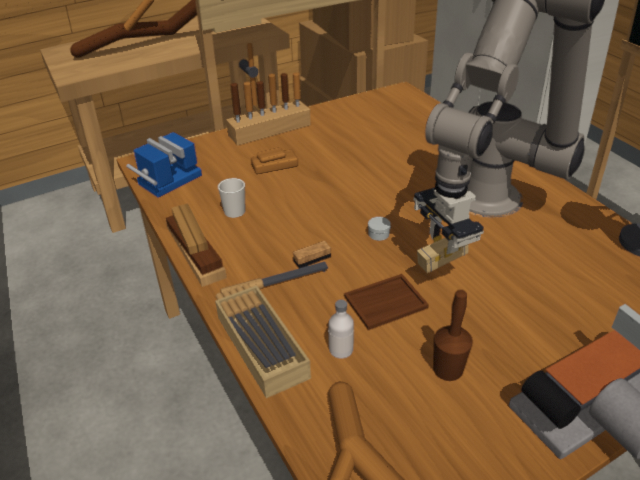

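Run:
```python
from h import *
c=capture('wrist')
A=ray(c,(238,140),14);B=ray(c,(419,141),14); print(A,B,np.hypot(*(A-B)[:2]),np.degrees(np.arctan2(*(A-B)[1::-1]))-90)
A=ray(c,(237,144),0);B=ray(c,(420,146),0); print(A,B)
o=get_obs(); print(o['tool_pos'],np.degrees(o['tcp_rot'][2]),o['time'])
```

```text
[458.08778401 312.0591763   14.        ] [448.62367504 178.88312698  14.        ] 133.51190759965482 -4.0648707717292325
[455.66148073 316.39362674   0.        ] [444.81356681 174.54248379   0.        ]
[381.64552237 252.45303198 151.31762926] -93.8022226501259 10.45
```

```bash
python3 -m handwheel '{"translation":[[0,0,-0.05],[0,-0.01,-0.1],[0,-0.01,-0.1],[0,0,-0.1],[0,0,-0.07],[0.02,0,-0.04],[0.02,0,0],[0,0,0]],"twist":[0,0,0,0,0,0,0,0]}'
```

```text
time: 11.45
tool_pos: [388.5, 249.7, 78.9]
tcp_rot: [-3.132, -0.007, -1.637]
contact_force: [-0.6, -0.8, -5.3]
grip_width: 59.5
```

```bash
python3 -m handwheel '{"translation":[[0.04,-0.003,0.005],[0.03,-0.002,0.02],[0.03,-0.002,0.02],[0.03,-0.002,0.02],[0.03,-0.002,0.02],[0.03,-0.002,0.015],[0.01,0,0],[0,0,0]],"twist":[0,0,0,0,0,0,0,0]}'
python3 - <<'E'
from h import *
c=snap('scene','scene6')
u,v=proj(c,[430,250,60]).astype(int)
cv2.imwrite('pics/scene6c.png',cv2.resize(c['img'][v-60:v+60,u-80:u+80,::-1],None,fx=5,fy=5,interpolation=cv2.INTER_CUBIC))
for l in ['case','case_studs','case_mid']:
        for r in spot_point('scene',l)[:1]: print(l,round(r['score'],2),np.round(w(c,r['position']),1))
E
```

```text
time: 12.45
tool_pos: [418.8, 247.9, 97.0]
tcp_rot: [-3.135, -0.007, -1.638]
contact_force: [-4.3, 0.7, -1.6]
grip_width: 59.7
case 0.56 [396.2 254.2  39.5]
case_studs 0.83 [417.9 245.1  81.9]
case_mid 0.81 [399.3 248.2  57.6]
```

View pics/scene6c.png

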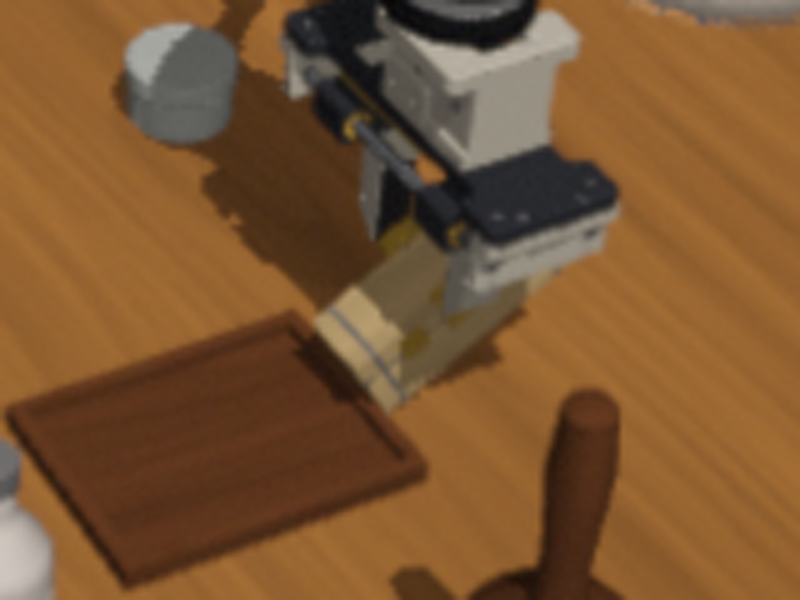

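```bash
python3 -m handwheel '{"translation":[[0.042,-0.003,0.02],[0.042,-0.003,0.016],[0.042,-0.003,0.009],[0.042,-0.003,0.003],[0.04,-0.002,0],[0.04,-0.002,-0.005],[0.035,-0.002,-0.008],[0,0,0]],"twist":[0,0,0,0,0,0,0,0]}'
python3 - <<'E'
from h import *
c=snap('scene','scene7')
u,v=proj(c,[460,250,60]).astype(int)
cv2.imwrite('pics/scene7c.png',cv2.resize(c['img'][v-60:v+60,u-80:u+80,::-1],None,fx=5,fy=5,interpolation=cv2.INTER_CUBIC))
for l in ['case','case_studs','case_mid']:
        for r in spot_point('scene',l)[:1]: print(l,round(r['score'],2),np.round(w(c,r['position']),1))
E
```

```text
time: 13.65
tool_pos: [467.3, 245.3, 104.1]
tcp_rot: [-3.127, -0.005, -1.637]
contact_force: [-1.9, 0.3, 3.0]
grip_width: 59.8
case 0.83 [421.  252.6  71.1]
case_mid 0.9 [437.2 245.3  77.9]
```

View pics/scene7c.png

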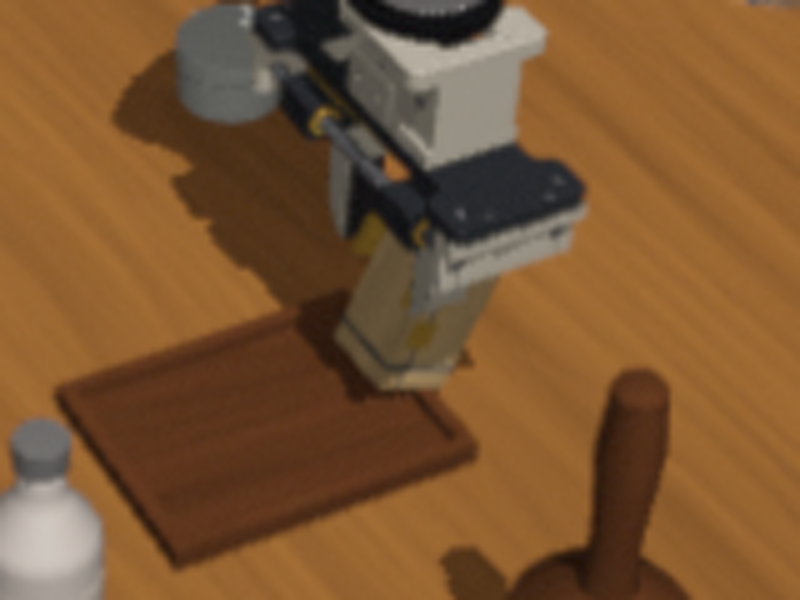

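```bash
python3 -m handwheel '{"translation":[[0,0,0.04],[0,0,0.06],[0.03,-0.002,0.05],[0.08,-0.005,0],[0.1,-0.007,0],[0.1,-0.007,0],[0.06,-0.004,0],[0.02,-0.001,0]],"twist":[0,0,0,0,0,0,0,0]}'
python3 - <<'E'
from h import *
c=snap('scene','scene8')
u,v=proj(c,[520,245,60]).astype(int)
cv2.imwrite('pics/scene8c.png',cv2.resize(c['img'][v-60:v+60,u-80:u+80,::-1],None,fx=5,fy=5,interpolation=cv2.INTER_CUBIC))
for l in ['case','case_studs','case_mid']:
        for r in spot_point('scene',l)[:1]: print(l,round(r['score'],2),np.round(w(c,r['position']),1))
o=get_obs(); print(o['tool_pos'],o['contact_force'],o['moment'])
E
```

```text
time: 14.85
tool_pos: [528.1, 240.5, 125.7]
tcp_rot: [-3.13, -0.007, -1.637]
contact_force: [-0.3, -0.9, -6.5]
grip_width: 59.3
case 0.55 [488.9 247.2  80.9]
case_studs 0.73 [526.4 237.3 111.1]
case_mid 0.82 [496.6 237.4  94.7]
[526.98685138 240.66892241 125.86489275] [-0.4961187  -0.39070629 -6.21426766] [0.06622692 0.01981232 0.04632215]
```

View pics/scene8c.png

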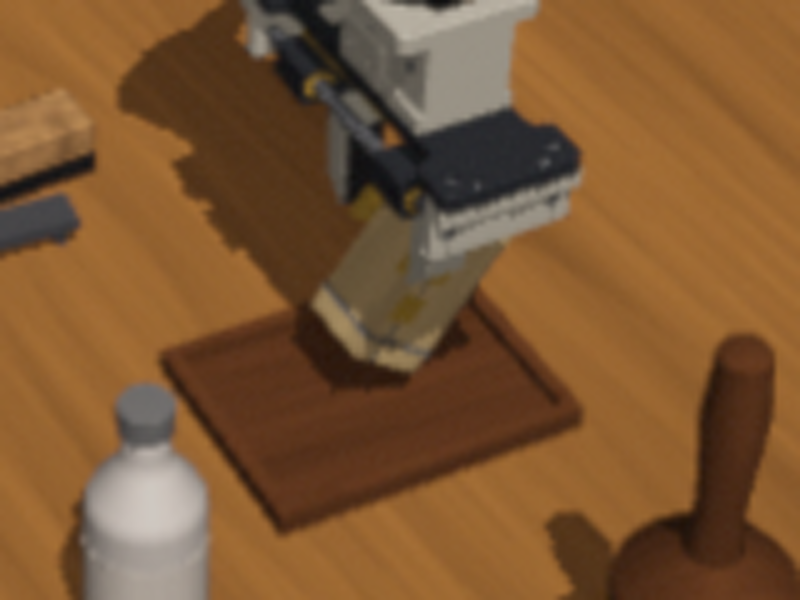

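```bash
python3 -m handwheel '{"translation":[[-0.03,0.002,-0.04],[-0.03,0.002,-0.04],[0,0,-0.03],[0,0,-0.02],[0,0,-0.01],[0,0,-0.005],[0,0,0],[0,0,0]],"twist":[0,0,0,0,0,0,0,0]}'
```

```text
time: 16.05
tool_pos: [516.4, 241.6, 102.7]
tcp_rot: [-3.131, -0.007, -1.635]
contact_force: [1.4, 0.8, -5.0]
grip_width: 59.2
```

```bash
python3 -m handwheel '{"translation":[[0,0,-0.012],[0.03,-0.002,-0.004],[0.035,-0.002,-0.005],[0.035,-0.002,-0.007],[0.035,-0.002,-0.01],[0.035,-0.002,-0.014],[0,0,0],[0,0,0]],"twist":[0,0,0,0,0,0,0,0]}'
python3 - <<'E'
from h import *
c=snap('scene','scene9')
u,v=proj(c,[520,245,60]).astype(int)
cv2.imwrite('pics/scene9c.png',cv2.resize(c['img'][v-60:v+60,u-80:u+80,::-1],None,fx=5,fy=5,interpolation=cv2.INTER_CUBIC))
for l in ['case','case_studs','case_mid']:
        for r in spot_point('scene',l)[:1]: print(l,round(r['score'],2),np.round(w(c,r['position']),1))
o=get_obs(); print(o['tool_pos'],o['contact_force'],o['moment'])
E
```

```text
time: 17.05
tool_pos: [544.8, 239.9, 96.0]
tcp_rot: [-3.129, -0.006, -1.635]
contact_force: [-0.1, 0.4, -0.4]
grip_width: 59.3
case 0.84 [495.5 246.1  68.7]
case_studs 0.95 [541.8 239.4  81.3]
case_mid 0.63 [512.5 238.7  72.4]
[544.64205306 239.91870386  96.02436519] [-0.61197318 -1.86614064 -1.12284783] [-0.10200539  0.26981128 -0.00983995]
```

View pics/scene9c.png

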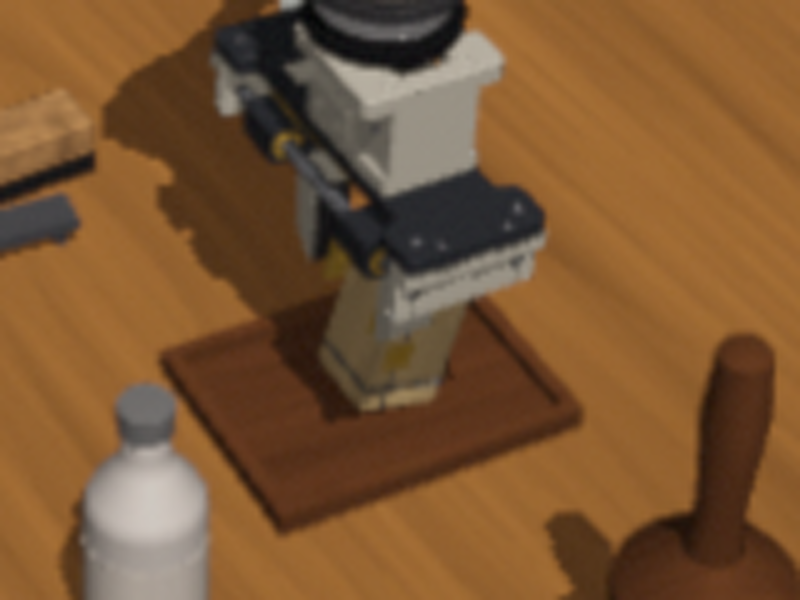

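```bash
python3 -m handwheel '{"translation":[[0.021,-0.001,-0.009],[0.02,-0.001,-0.01],[0.02,-0.001,-0.011],[0.02,-0.001,-0.012],[0,0,0],[0,0,0],[0,0,0],[0,0,0]],"twist":[0,0,0,0,0,0,0,0]}'
python3 - <<'E'
from h import *
c=snap('scene','scene10')
u,v=proj(c,[520,245,60]).astype(int)
cv2.imwrite('pics/scene10c.png',cv2.resize(c['img'][v-60:v+60,u-80:u+80,::-1],None,fx=5,fy=5,interpolation=cv2.INTER_CUBIC))
o=get_obs(); print(o['tool_pos'],o['contact_force'],o['moment'])
E
```

```text
time: 18.25
tool_pos: [557.8, 239.2, 89.3]
tcp_rot: [-3.128, -0.006, -1.635]
contact_force: [0.7, -0.3, 0.5]
grip_width: 59.4
[557.78941019 239.22583198  89.340954  ] [-0.26785714 -0.83033888 -1.32793074] [-0.09998668  0.21240337  0.03712146]
```

View pics/scene10c.png

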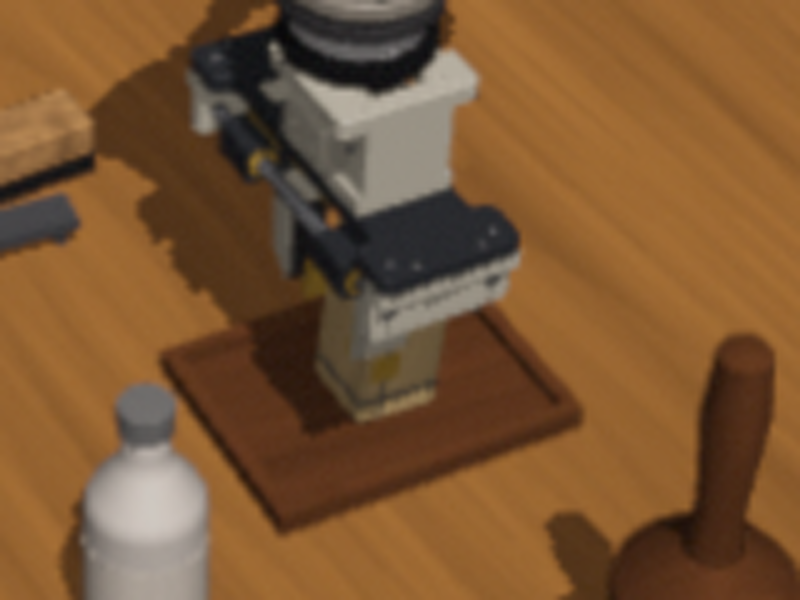

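```bash
python3 -m handwheel '{"translation":[[0.012,0,-0.007],[0.012,0,-0.008],[0.01,0,-0.008],[0,0,0],[0,0,0],[0,0,0],[0,0,0],[0,0,0]],"twist":[0,0,0,0,0,0,0,0]}'
python3 - <<'E'
from h import *
c=snap('scene','scene11')
u,v=proj(c,[520,245,60]).astype(int)
cv2.imwrite('pics/scene11c.png',cv2.resize(c['img'][v-50:v+50,u-60:u+60,::-1],None,fx=6,fy=6,interpolation=cv2.INTER_CUBIC))
for i in range(3):
  o=get_obs(); print(o['tool_pos'],o['contact_force'],o['moment'])
E
```

```text
time: 19.3
tool_pos: [563.1, 239.0, 85.8]
tcp_rot: [-3.129, -0.007, -1.635]
contact_force: [-1.2, -1.7, 0.8]
grip_width: 59.6
[563.08954877 238.97806113  85.81431895] [-0.80348561 -1.2651711  -0.79085295] [-0.20640909  0.27860171  0.04257289]
[563.08954877 238.97806113  85.81431895] [-0.80348561 -1.2651711  -0.79085295] [-0.20640909  0.27860171  0.04257289]
[563.08954877 238.97806113  85.81431895] [-0.80348561 -1.2651711  -0.79085295] [-0.20640909  0.27860171  0.04257289]
```

View pics/scene11c.png

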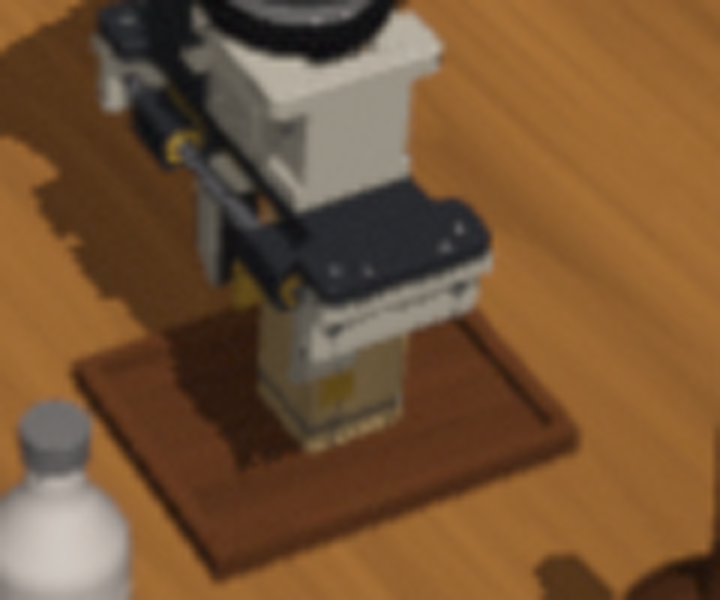

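```bash
python3 -m handwheel '{"translation":[[0.003,0,-0.004],[0.003,0,-0.003],[0,0,0],[0,0,0],[0,0,0],[0,0,0],[0,0,0],[0,0,0]],"twist":[0,0,0,0,0,0,0,0]}'
python3 - <<'E'
from h import *
F=[]
for i in range(4):
  c=capture('scene'); F.append(get_obs()['contact_force'])
print(np.mean(F,0))
E
```

```text
time: 20.35
tool_pos: [563.6, 239.0, 85.7]
tcp_rot: [-3.129, -0.007, -1.635]
contact_force: [-2.2, -2.4, 3.4]
grip_width: 59.5
[-2.80540698 -2.42723643  3.58250079]
```

```bash
python3 -m handwheel '{"translation":[[0,0,0],[0,0,0],[0,0,0],[0,0,0],[0,0,0],[0,0,0],[0,0,0],[0,0,0]],"twist":[0,0,0,0,0,0,0,0]}' 0
python3 - <<'E'
from h import *
c=snap('scene','scene12')
u,v=proj(c,[520,245,60]).astype(int)
cv2.imwrite('pics/scene12c.png',cv2.resize(c['img'][v-50:v+50,u-60:u+60,::-1],None,fx=6,fy=6,interpolation=cv2.INTER_CUBIC))
c=snap('wrist','wrist12')
print(get_obs()['contact_force'])
E
```

```text
time: 21.55
tool_pos: [565.1, 239.9, 85.3]
tcp_rot: [-3.126, -0.005, -1.635]
contact_force: [-0.7, -1.1, 0.7]
grip_width: 92.1
[-0.62534457  0.21996635 -0.63867233]
```

View pics/scene12c.png

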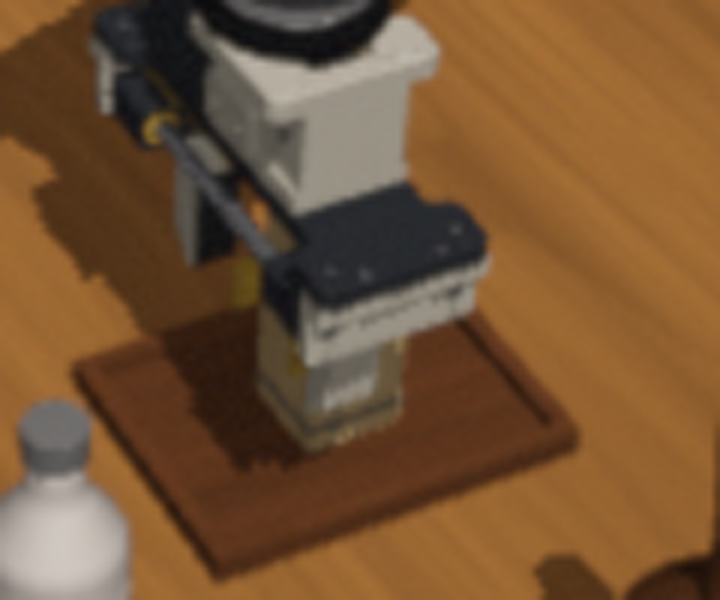

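View pics/wrist12.png

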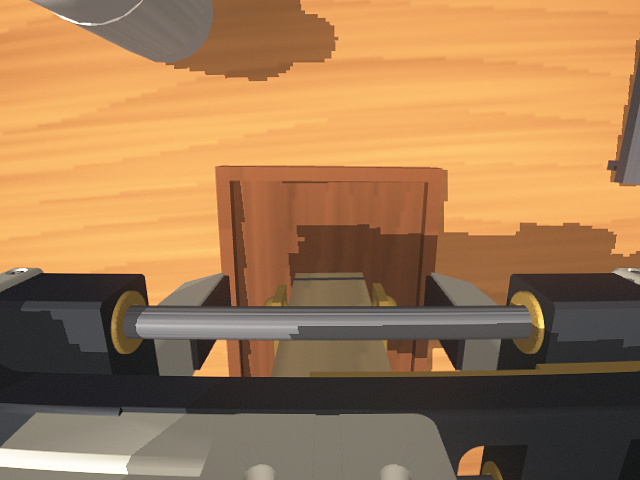

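Released with the case standing; the wrist picture (studs at about (275,300) and (385,300)) shows both fingers clear of the studs. Next I retreat straight up.

```bash
python3 -m handwheel '{"translation":[[0,0,0.02],[0,0,0.05],[0,0,0.1],[0,0,0.2],[0,0,0.2],[0,0,0.2],[0,0,0.15],[0,0,0]],"twist":[0,0,0,0,0,0,0,0]}' 0; python3 -m handwheel '{"translation":[[-0.1,-0.2,0],[-0.2,-0.3,0],[-0.2,-0.3,0],[-0.2,-0.3,0],[-0.2,-0.2,0],[0,0,0],[0,0,0],[0,0,0]],"twist":[0,0,0,0,0,0,0,0]}' 0
python3 - <<'E'
from h import *
c=snap('scene','scene13')
u,v=proj(c,[520,245,60]).astype(int)
cv2.imwrite('pics/scene13c.png',cv2.resize(c['img'][v-50:v+50,u-60:u+60,::-1],None,fx=6,fy=6,interpolation=cv2.INTER_CUBIC))
for l in ['case','case_studs','case_mid','tray']:
        for r in spot_point('scene',l)[:1]: print(l,round(r['score'],2),np.round(w(c,r['position']),1))
c=snap('top','top13')
for l in ['case','case_studs','case_mid','wax_tin','sanding_block','rasp','glue','pot']:
        for r in spot_point('top',l)[:1]: print('top',l,round(r['score'],2),np.round(w(c,r['position']),1))
E
```

```text
time: 22.65
tool_pos: [565.3, 239.9, 234.4]
tcp_rot: [-3.12, -0.003, -1.635]
contact_force: [-0.7, 0.5, -0.2]
grip_width: 91.7
time: 23.65
tool_pos: [423.8, 40.9, 230.1]
tcp_rot: [-3.125, -0.003, -1.634]
contact_force: [1.1, 0.1, -0.4]
grip_width: 91.9
case 0.56 [510.8 245.   69. ]
case_studs 0.96 [559.4 236.5  71.4]
case_mid 0.83 [530.4 239.8  68.2]
tray 0.6 [535.2 243.8   0.6]
top case 0.73 [512.6 240.7  67.5]
top case_studs 0.69 [561.2 237.5  66.2]
top case_mid 0.57 [535.4 238.2  63.4]
top wax_tin 0.5 [399.   -5.3  -0.8]
top sanding_block 0.86 [616.5  -1.5  -2.8]
top rasp 0.7 [760.   33.1   0.8]
top glue 0.88 [707.8 319.3  -1.9]
top pot 0.86 [ 710.2 -327.    -0.8]
```

View pics/scene13c.png

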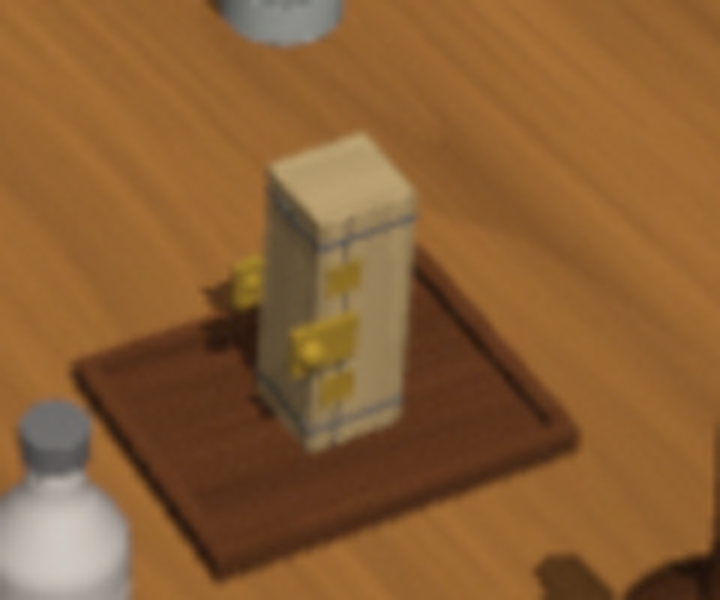

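View pics/top13.png

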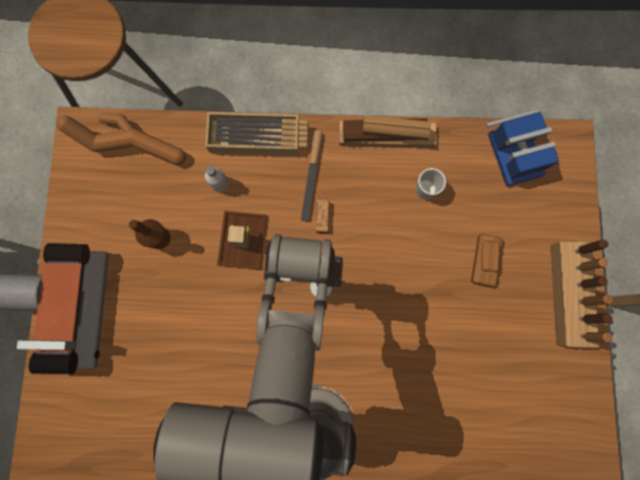

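The case stands upright near the middle of the tray. Bystanders are where they were, and the arm is clear at z = 230, so I'm handing in.

```bash
python3 -c "
from plant import *
close_job(); print(get_obs()['time'])"
```

```text
the job is handed in; nothing more can be done
the job is handed in; nothing more can be done
```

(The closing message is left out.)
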